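Nip a freshly glued book in the bookbinder's press

TASK

Close the book press on the blue book: with one fingertip, push the arms of the three-armed wheel round clockwise (seen from above) until the platen bears firmly on the book and the wheel will go no further. Then let go and leave the press nipped shut. Lift and carry nothing, do not touch or shift the book, and leave everything else on the bench where it is.

Things in the scene. Friction and masses are not known exactly. Their poses are not given: they have to be found in the camera images.
- press: the nipping press: dark iron, standing on the bench. Origin at the centre of its underside, z up, x from its front to its back. Base plate 200 (x) x 280 (y) mm, top 30 mm up; two 22 mm steel columns at y = +-115 mm; a crosshead beam 52 mm wide in x, 280 mm long in y, lies between 165 and 195 mm up, with nuts and a bush on it up to 203 mm. The press cannot be moved.
- platen: the press's moving iron plate, 170 x 175 x 16 mm, under the crosshead. Origin at the centre of its underside, z up. It only slides straight up and down and is driven by the screw; it carries the screw and the three-armed wheel, which sink with it.
- wheel (a joint): turn of the three-armed wheel, rad: grows as it turns clockwise seen from above, lowering the platen 6 mm per rad. At 0 the platen is 18 mm above the book, so it meets the book at about 3.0; it starts between 0 and 1.4. Friction alone holds it where it is left (about 2 to 3 N on an arm turns it); once the platen bears on the book the resistance climbs steeply, past 10 N within about 0.05 rad, and the wheel stays nipped when let go.
- hub (a point): centre of the wheel's hub on the screw axis, at the height of the arms' centre lines (250 mm above the bench at wheel angle 0, 6 mm lower per rad). Hub 48 mm across, its top 18 mm above this point.
- ball0 (a point): centre of the black 32 mm ball on the end of arm 0 of the wheel, 115 mm from the hub. The arms are level, bare 16 mm steel bars running from the hub to their balls, 120 degrees apart; the space between them is open. All three arms serve alike.
- ball1 (a point): centre of the black 32 mm ball on the end of arm 1 of the wheel, 115 mm from the hub. The arms are level, bare 16 mm steel bars running from the hub to their balls, 120 degrees apart; the space between them is open. All three arms serve alike.
- ball2 (a point): centre of the black 32 mm ball on the end of arm 2 of the wheel, 115 mm from the hub. The arms are level, bare 16 mm steel bars running from the hub to their balls, 120 degrees apart; the space between them is open. All three arms serve alike.
- book: the blue cloth-covered book being pressed, 150 x 108 x 24 mm, lying flat and loose on the press base under the platen. Origin at the centre of its underside, z up.
- burnisher: dark wooden burnishing block, 105 x 34 x 26 mm, loose on the bench; not part of the job. Origin at the centre of its underside.
- glue_pot: closed glue jar, 68 mm wide, 85 mm tall, loose on the bench; not part of the job. Origin at the centre of its underside.
- glue_brush: glue brush, 170 mm long, lying flat, loose on the bench; not part of the job. Origin at the centre of its underside.
- thread: pale thread spool, 34 mm wide, 47 mm tall, loose on the bench; not part of the job. Origin at the centre of its underside.
- scissors: green-handled scissors lying flat, about 180 mm long, loose on the bench; not part of the job. Origin at the centre of its underside (at the pivot).
- journal: cork-covered journal lying flat, 190 x 135 x 18 mm, loose on the bench; not part of the job. Origin at the centre of its underside.
- weight: brass cylinder weight, 64 mm wide, 50 mm tall, loose on the bench; not part of the job. Origin at the centre of its underside.
Mind the look-alikes: they are no part of the job. Of the things that look like the book, the largest one is meant.

How it is judged:
By the outcome, as a careful person would: the job done as asked, in the order asked, and still so for the second after the job is handed in, with the robot touching nothing.
It also fails if it takes over 45 s, if anything falls off the work surface, if the arm or the gripper's body presses on something with over 40 N, if the wrist force passes 120 N, or if a joint passes its speed limit or range.

ROBOT

A 7-joint arm with a two-finger parallel gripper is mounted at the origin on the work surface. World frame = base frame: x ahead of the robot, y to its left, z up, the work surface at z = 0. Lengths are in m, angles in rad, forces in N, time in s.
With the tool pointing down it reaches from about 0.4 to 0.875 m from the base axis. Payload 19.3 kg.
Tool frame: the origin (TCP) lies on the centre line of the jaws, within the pads' length; the fingertips stand 8 mm ahead of it and the grasp point (between the pads) lies 11 mm behind it; z points along the fingers, y is the line along which they close (so a half turn about z gives the same grasp; the last joint's range is limited). The gripper opens to 85 mm and grips with 20 to 120 N. Pads are 22 mm wide; open, the fingers measure 114 mm over their backs; the gripper's body (76 mm by 85 mm) begins 54 mm behind the grasp point. The pads swing forward as they close: fully open they stand 13 mm farther back than shut.
Start: joints at [1.216, 0.521, -0.036, 1.599, 0.021, 1.021, -0.113], TCP at [0.176, -0.6, 0.239] pointing down, gripper open.
Joint ranges: [-2.91, 2.91], [-0.3, 2.13], [-1.5, 1.42], [0.17, 2.43], [-1.26, 4.41], [0.16, 1.93], [-2.52, 2.52]. Speed limits (rad/s): [1.89, 1.89, 2.39, 2.39, 3.01, 3.01, 3.01].

INTERFACE

Orientations are given as [roll, pitch, yaw] about the fixed x, y, z axes, in that order (R = Rz(yaw) Ry(pitch) Rx(roll)).
In Python, from workcell import status, grab_frame, camera_params, bot, search_frame, silhouettes gives the robot as it stands.
- The arm moves only by the shell command python3 -m creep 'ROWS' [FORCE]. ROWS is JSON, a list of rows, each a list of 5 numbers: the shift along the tool's x, y, z in units of 60 mm (1.0 is 60 mm), then the turn about the tool's z in units of 8 degrees (1.0 is 8 degrees), then the opening, from 0 (shut) to 1 (fully open). In form: [[x, y, z, twist, hand], ...]. A call has 1 to 5 rows; each row is the pose to reach, as a shift and turn from the pose commanded when the call began, along the tool's axes at that moment; what a row does not reach only later rows make up. A row lasts 1/8 s, in which the tool goes at most 62.5 mm and 10.7 degrees, less where a joint would pass 70% of its speed; a pose out of reach is approached as far as the arm can. A call with a gripper value outside its range is refused whole. The fingers move at their own pace and stop on an object; FORCE is the grip in N (left out, the last holds). Time passes only in rows, so rows that repeat a pose let the fingers close. It gives the time, the measured TCP pose, the force, the opening and the grip force at its end, in the units of the state.
- status.observe(): the state, without advancing time (a new reading comes with each control period).
- grab_frame(name): name is "scene" or "side" or "wrist"; returns the picture (400x640x3 uint8, blue, green, red); there is no depth.
- camera_params(name): a dict with "K" (3x3 intrinsics, pixels), "rvec" (rotation vector, rad) and "tvec" (3), from world to camera coordinates, as OpenCV has them; the wrist camera has in their place "tool_from_camera" (4x4, takes a point from camera to tool coordinates, whose origin is the TCP and whose axes are the flange's). Camera axes: x right, y down, z forward; pixel columns grow to the right and rows downward; lengths in m; the calibration is good to about 2 mm. A picture is of the moment at which its call begins: read the wrist's pose just before it. camera_params takes no time and is no camera call.
- bot.job_done(): hands the job in; it is judged then, once.
Trained networks look in the newest picture that a camera, given by its name, has taken for a name from the list of things; names that differ only in an ending like _2 or _b are one class to them, and where a whole thing is asked for, a point or a joint stands for the part that bears it (a point fixed in the world has none). Each returns a list of dicts, best first, with "p" (0 to 1); they miss things now and then, are a little off and sometimes report something else, mostly with a low value. They report only what shows in the picture. A call takes as long as a camera call. They do not tell look-alikes from the thing itself.
- search_frame(camera, name): "extent" ([left, top, right, bottom] as shares, 0 to 1, of the picture: columns of its width, rows of its height, round what is visible of it).
- silhouettes(camera, name): "mask" (400x640 bool, what is visible of it) and "extent" ([left, top, right, bottom] as shares, 0 to 1, of the picture: columns of its width, rows of its height, round what is visible of it).
The state is a dict: "clock": time; "qpos": joint angles; "qd": joint speeds; "joint_efforts": joint torques, N m; "position": TCP position; "tool_rot": TCP orientation; "force": force on the tool from outside, world axes, zero at the start; "moment": the same for the moment, N m; "grip_width": finger opening in m; "finger_force": force on a finger pad.
Only numpy, scipy, OpenCV 4.12 (cv2) and the standard library are available. Lean on these libraries where they do the work, as an engineer would, in place of code of your own. Each camera call takes 0.05 s, during which the arm holds its last target. There are 200 camera calls.

## Working session

There is one attempt and no reset: what is moved stays moved. The work goes in short steps, Python scripts to look and compute and a shell command to move; the robot and the scene stay as the last step left them, time stands still between calls to the robot, and variables do not carry over. Pictures are saved under pics/ and viewed, at most 10 in all, crops included, and the job is handed in when it is done.

```bash
mkdir -p pics; python3 - <<'E'
from workcell import *
import cv2,numpy as np
s=status.observe();print({k:np.round(v,3).tolist() for k,v in s.items()})
a=grab_frame("scene");b=grab_frame("side")
cv2.imwrite("pics/a.png",a);cv2.imwrite("pics/b.png",b)
for c in("scene","side"):
  p=camera_params(c);print(c,p)
  for n in("hub","ball0","ball1","ball2","press","platen","book"):
    for r in search_frame(c,n)[:4]:
      e=np.array(r["extent"])*[640,400,640,400];print(n,round(r["p"],2),e.round(1).tolist())
E
```

```text
{'clock': 0.0, 'qpos': [1.216, 0.522, -0.036, 1.6, 0.021, 1.021, -0.113], 'qd': [0.0, 0.002, -0.001, -0.001, -0.001, 0.002, -0.003], 'joint_efforts': [-0.001, -92.712, 1.98, -36.994, 0.018, 0.008, -0.0], 'position': [0.175, -0.6, 0.239], 'tool_rot': [-3.14, 0.0, 0.285], 'force': [-0.171, -0.123, -0.526], 'moment': [-0.046, -0.02, 0.004], 'finger_force': 0.0, 'grip_width': 0.085}
scene {'K': array([[485.94257468,   0.        , 322.72103276],
       [  0.        , 485.94257468, 202.15960785],
       [  0.        ,   0.        ,   1.        ]]), 'rvec': array([ 1.64793085,  2.02416962, -0.75209786]), 'tvec': array([ 0.10729271, -0.30622403,  1.90112587])}
hub 0.7 [255.3, 155.7, 336.8, 222.2]
hub 0.54 [437.5, 207.9, 463.1, 227.4]
ball0 0.78 [257.0, 155.9, 338.1, 216.1]
ball1 0.78 [257.0, 155.9, 338.1, 216.1]
ball2 0.78 [257.0, 155.9, 338.1, 216.1]
press 0.67 [350.1, 257.8, 373.1, 292.4]
press 0.65 [252.6, 158.4, 358.2, 277.0]
platen 0.88 [255.6, 156.2, 341.4, 259.1]
book 0.95 [308.5, 174.7, 334.5, 204.7]
book 0.78 [381.9, 197.5, 423.2, 224.0]
book 0.57 [253.7, 159.0, 360.9, 275.2]
book 0.53 [276.3, 246.4, 304.5, 254.1]
side {'K': array([[472.60433721,   0.        , 328.67832263],
       [  0.        , 472.60433721, 203.31892294],
       [  0.        ,   0.        ,   1.        ]]), 'rvec': array([ 0.90676968, -2.46637481,  1.10940942]), 'tvec': array([0.39066561, 0.35780995, 1.04040984])}
hub 0.84 [266.5, 135.6, 359.8, 195.4]
ball0 0.67 [267.6, 134.3, 359.2, 194.3]
ball0 0.24 [396.3, 211.4, 405.6, 230.0]
ball1 0.67 [267.6, 134.3, 359.2, 194.3]
ball1 0.24 [396.3, 211.4, 405.6, 230.0]
ball2 0.67 [267.6, 134.3, 359.2, 194.3]
ball2 0.24 [396.3, 211.4, 405.6, 230.0]
press 0.76 [259.9, 135.7, 382.3, 277.7]
press 0.31 [395.7, 213.7, 404.9, 228.2]
platen 0.66 [265.8, 134.9, 364.3, 250.9]
book 0.83 [272.3, 309.8, 325.7, 363.4]
book 0.8 [361.5, 251.4, 411.4, 295.4]
book 0.51 [326.7, 226.3, 356.1, 248.8]
```

View pics/a.png

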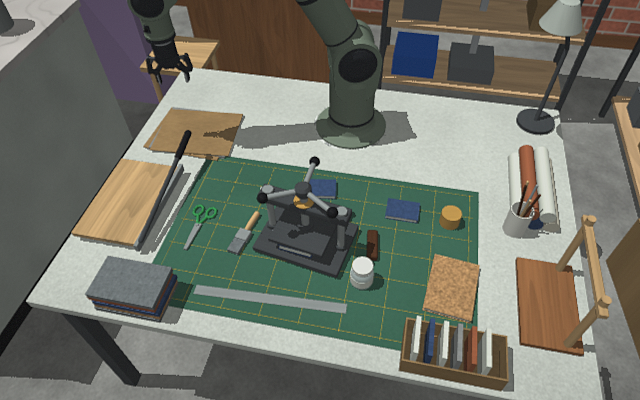

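View pics/b.png

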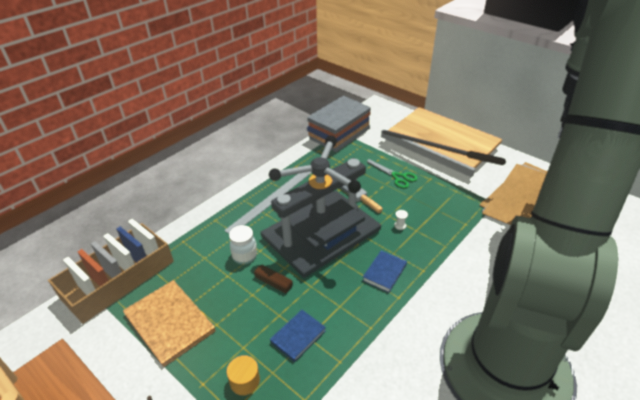

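The wheel is on the press: scene hub (303,187), with balls at (314,161), (263,197) and (332,212). In the side view the hub is at (321,165), with balls at (274,174) and (355,187). Blue look-alikes lie loose on the mat, at scene (322,188) and (403,210). The book I want is under the platen, at side (342,238). I'll check this in one close crop.

```bash
python3 - <<'E'
import cv2,numpy as np
a=cv2.imread("pics/a.png")[145:245,245:375];b=cv2.imread("pics/b.png")[130:265,250:420]
f=lambda i:cv2.resize(i,(400,int(400*i.shape[0]/i.shape[1])),interpolation=cv2.INTER_CUBIC)
a,b=f(a),f(b);h=max(a.shape[0],b.shape[0])
p=lambda i:cv2.copyMakeBorder(i,0,h-i.shape[0],0,0,0)
cv2.imwrite("pics/c.png",cv2.convertScaleAbs(np.hstack([p(a),p(b)]),alpha=1.5,beta=15))
E
```

```text
(no output)
```

View pics/c.png

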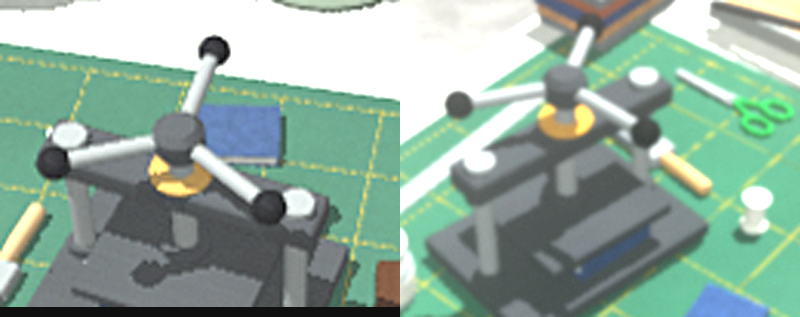

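The crop shows the blue book inside the press, under the platen, and all three balls are clear. Next I'll fit the hub and the arm angles.

```bash
cat > geo.py <<'E'
from workcell import *
import cv2,numpy as np,itertools
from scipy.optimize import least_squares
def proj(c,P):
    p=camera_params(c);return cv2.projectPoints(np.float64(P),p["rvec"],p["tvec"],p["K"],None)[0][:,0]
def balls(v):
    x,y,z,f=v;return [[x+.115*np.cos(f+k*2*np.pi/3),y+.115*np.sin(f+k*2*np.pi/3),z] for k in range(3)]
E
python3 - <<'E'
from geo import *
A=np.array([[314.5,160.9],[262.2,197.6],[332.4,212.3]]);B=np.array([[275.1,174.2],[354.5,185.7],[331.2,138.5]])
best=[]
for pa in itertools.permutations(range(3)):
  for pb in itertools.permutations(range(3)):
    f=lambda v:np.r_[(proj("scene",balls(v))-A[list(pa)]).ravel(),(proj("side",balls(v))-B[list(pb)]).ravel()]
    for f0 in (0,1,2):
      r=least_squares(f,[.6,-.1,.245,f0]);best.append((r.cost,pa,pb,r.x,r.fun))
best.sort(key=lambda t:t[0])
for b in best[:1]:print(b);print(np.round(balls(b[3]),3))
def tri(u,w):
  M=[]
  for c,q in(("scene",u),("side",w)):
    p=camera_params(c);R=cv2.Rodrigues(p["rvec"])[0];M.append(p["K"]@np.c_[R,p["tvec"]])
  X=cv2.triangulatePoints(M[0],M[1],np.array(u),np.array(w))[:,0];return (X[:3]/X[3]).round(3)
for u in ([267.7,188.9],[342.2,211.]):
  for w in ([284.4,198.8],[353.3,162.3]): print(u,w,tri(u,w))
print(camera_params("wrist"))
E
```

```text
Traceback (most recent call last):
  File "geo.py", line 5, in proj
    p=camera_params(c);return cv2.projectPoints(np.float64(P),p["rvec"],p["tvec"],p["K"],None)[0][:,0]
ValueError: time passes only in moves, steps and waits
```

```bash
cat > geo.py <<'E'
from workcell import *
import cv2,numpy as np,itertools
from scipy.optimize import least_squares
CP={c:camera_params(c) for c in("scene","side","wrist")}
def proj(c,P):
    p=CP[c];return cv2.projectPoints(np.float64(P),p["rvec"],p["tvec"],p["K"],None)[0][:,0]
def balls(v):
    x,y,z,f=v;return [[x+.115*np.cos(f+k*2*np.pi/3),y+.115*np.sin(f+k*2*np.pi/3),z] for k in range(3)]
E
python3 - <<'E'
from geo import *
A=np.array([[314.5,160.9],[262.2,197.6],[332.4,212.3]]);B=np.array([[275.1,174.2],[354.5,185.7],[331.2,138.5]])
best=[]
for pa in itertools.permutations(range(3)):
  for pb in itertools.permutations(range(3)):
    f=lambda v:np.r_[(proj("scene",balls(v))-A[list(pa)]).ravel(),(proj("side",balls(v))-B[list(pb)]).ravel()]
    for f0 in (0,1,2):
      r=least_squares(f,[.6,-.1,.245,f0],max_nfev=60);best.append((r.cost,pa,pb,r.x,r.fun))
best.sort(key=lambda t:t[0])
for b in best[:1]:print(b);print(np.round(balls(b[3]),3))
def tri(u,w):
  M=[]
  for c,q in(("scene",u),("side",w)):
    p=CP[c];R=cv2.Rodrigues(p["rvec"])[0];M.append(p["K"]@np.c_[R,p["tvec"]])
  X=cv2.triangulatePoints(M[0],M[1],np.array(u),np.array(w))[:,0];return (X[:3]/X[3]).round(3)
for u in ([267.7,188.9],[342.2,211.]):
  for w in ([284.4,198.8],[353.3,162.3]): print(u,w,tri(u,w))
print(CP["wrist"])
E
```

```text
(np.float64(4.537141671494952), (0, 1, 2), (1, 2, 0), array([ 0.57791795, -0.04173435,  0.24540463,  3.08368591]), array([-0.80020099, -0.43476972, -0.48857693, -0.57217687, -0.71543228,
       -1.05090652, -0.54204885,  0.06320196, -0.8146167 ,  2.09650832,
       -0.71234047, -0.44542953]))
[[ 0.463 -0.035  0.245]
 [ 0.63  -0.144  0.245]
 [ 0.641  0.054  0.245]]
[267.7, 188.9] [284.4, 198.8] [ 0.624 -0.056  0.202]
[267.7, 188.9] [353.3, 162.3] [ 0.559 -0.154  0.201]
[342.2, 211.0] [284.4, 198.8] [0.596 0.073 0.199]
[342.2, 211.0] [353.3, 162.3] [0.55  0.001 0.234]
{'K': array([[302.98852023,   0.        , 319.45618732],
       [  0.        , 302.98852023, 200.32726439],
       [  0.        ,   0.        ,   1.        ]]), 'tool_from_camera': array([[-8.73995078e-04, -9.60239814e-01, -2.79175098e-01,
         7.09431965e-02],
       [ 9.99999617e-01, -8.50920561e-04, -2.03839606e-04,
         3.45869379e-04],
       [-4.18209256e-05, -2.79175169e-01,  9.60240190e-01,
        -1.35103894e-01],
       [ 0.00000000e+00,  0.00000000e+00,  0.00000000e+00,
         1.00000000e+00]])}
```

The fit is good: hub at (0.578, -0.042, 0.245), which puts the wheel at about 0.8. The arms point at azimuths 177°, -63° and 57°. The column nuts triangulate to z = 0.20, as the description says.

Plan:
1. Shut the fingers and go over the gap at azimuth 117°, radius 72 mm, i.e. (0.545, 0.022).
2. Lower the TCP to z ≈ 0.223.
3. Sweep the 57° arm clockwise by about 130°.

```bash
python3 -m creep '[[0.3,-0.25,-0.8,0,0],[0.9,-0.8,-1.5,0,0],[1.5,-1.4,-1.5,0,0],[2.2,-2.0,-1.5,0,0],[2.9,-2.7,-1.5,0,0]]' && python3 -m creep '[[0.6,-0.55,0,0,0],[1.2,-1.1,0,0,0],[1.8,-1.7,0,0,0],[2.4,-2.25,0,0,0],[3.0,-2.8,0,0,0]]' && python3 -m creep '[[0.6,-0.55,0,0,0],[1.2,-1.1,0,0,0],[1.8,-1.7,0,0,0],[2.4,-2.25,0,0,0],[2.92,-2.72,0,0,0]]' && python3 -m creep '[[0,0,0,0,0],[0,0,0,0,0]]'
python3 - <<'E'
from workcell import *
import numpy as np,cv2
s=status.observe();print(s['clock'],np.round(s['position'],4),np.round(s['tool_rot'],3),s['grip_width'],np.round(s['qpos'],2))
cv2.imwrite("pics/d.png",grab_frame("wrist"))
E
```

```text
clock: 1.42
position: [0.2978, -0.394, 0.3295]
tool_rot: [3.141, -0.0, 0.285]
force: [0.5, -0.2, 0.1]
grip_width: 0.0001
finger_force: 0.0
clock: 2.05
position: [0.4233, -0.1823, 0.3296]
tool_rot: [3.141, -0.0, 0.285]
force: [0.1, 0.1, -0.7]
grip_width: -0.0001
finger_force: 0.0
clock: 2.68
position: [0.5456, 0.0239, 0.3294]
tool_rot: [-3.142, -0.0, 0.285]
force: [-0.4, -0.4, 0.5]
grip_width: -0.0002
finger_force: 0.0
clock: 2.92
position: [0.5447, 0.0217, 0.3292]
tool_rot: [3.141, 0.0, 0.285]
force: [0.0, -0.5, 0.3]
grip_width: 0.0001
finger_force: 0.0
2.925 [0.5447 0.0217 0.3292] [3.141 0.    0.285] 0.00011036428005783797 [ 0.18  0.33 -0.44  1.68  0.15  1.16 -1.58]
```

View pics/d.png

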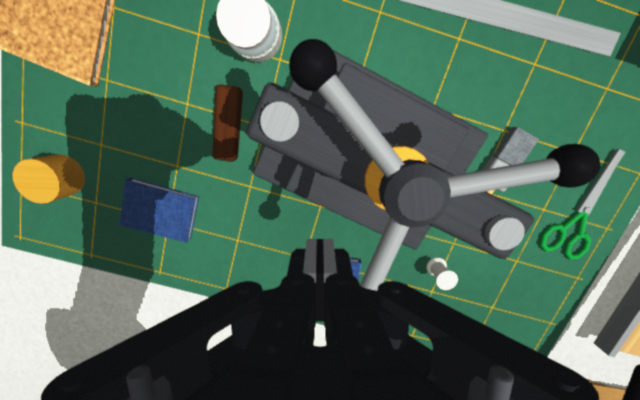

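The tip sits in the open gap between arms. The hub at pixel (417,195) projects to about (0.579, -0.038), which agrees with the fit. Next I'll descend and compute the sweep in tool units.

```bash
python3 -m creep '[[0,0,-0.0,0,0],[0,0,0.6,0,0],[0,0,1.2,0,0],[0,0,1.72,0,0],[0,0,1.72,0,0]]'
python3 - <<'E'
import numpy as np
h=np.array([.5785,-.0405]);y=.285
T=np.array([[np.cos(y),np.sin(y)],[np.sin(y),-np.cos(y)]])
p0=np.array([.5447,.0217])
for a in range(117,-91,-9):
  p=h+.072*np.array([np.cos(np.radians(a)),np.sin(np.radians(a))]);print(a,p.round(3),(T@(p-p0)/.06).round(2))
E
```

```text
clock: 3.6
position: [0.5439, 0.0215, 0.2248]
tool_rot: [-3.141, 0.003, 0.284]
force: [0.6, -0.1, 0.6]
grip_width: -0.0001
finger_force: 0.0
117 [0.546 0.024] [ 0.03 -0.03]
108 [0.556 0.028] [ 0.21 -0.05]
99 [0.567 0.031] [ 0.4  -0.04]
90 [0.578 0.031] [0.59 0.  ]
81 [0.59  0.031] [0.76 0.07]
72 [0.601 0.028] [0.93 0.16]
63 [0.611 0.024] [1.07 0.28]
54 [0.621 0.018] [1.2  0.42]
45 [0.629 0.01 ] [1.3  0.58]
36 [0.637 0.002] [1.38 0.75]
27 [ 0.643 -0.008] [1.43 0.93]
18 [ 0.647 -0.018] [1.45 1.12]
9 [ 0.65  -0.029] [1.44 1.31]
0 [ 0.65 -0.04] [1.4  1.49]
-9 [ 0.65  -0.052] [1.33 1.67]
-18 [ 0.647 -0.063] [1.24 1.83]
-27 [ 0.643 -0.073] [1.12 1.98]
-36 [ 0.637 -0.083] [0.98 2.1 ]
-45 [ 0.629 -0.091] [0.82 2.21]
-54 [ 0.621 -0.099] [0.65 2.28]
-63 [ 0.611 -0.105] [0.47 2.33]
-72 [ 0.601 -0.109] [0.28 2.35]
-81 [ 0.59  -0.112] [0.1  2.34]
-90 [ 0.578 -0.112] [-0.09  2.3 ]
```

```bash
python3 -m creep '[[0.21,-0.05,0,0,0],[0.40,-0.04,0,0,0],[0.59,0,0,0,0],[0.76,0.07,0,0,0],[0.93,0.16,0,0,0]]' && python3 -m creep '[[0.14,0.12,0,0,0],[0.27,0.26,0,0,0],[0.37,0.42,0,0,0],[0.45,0.59,0,0,0],[0.50,0.77,0,0,0]]'
```

```text
clock: 4.22
position: [0.6016, 0.0284, 0.226]
tool_rot: [-3.141, 0.001, 0.285]
force: [-3.9, -0.1, -0.1]
grip_width: -0.0002
finger_force: 1.4
clock: 4.85
position: [0.6434, -0.0078, 0.2261]
tool_rot: [-3.141, -0.0, 0.285]
force: [-2.9, 3.2, -1.3]
grip_width: 0.0001
finger_force: 1.6
```

```bash
python3 -m creep '[[0.02,0.19,0,0,0],[0.01,0.38,0,0,0],[-0.03,0.56,0,0,0],[-0.10,0.74,0,0,0],[-0.19,0.90,0,0,0]]'
python3 - <<'E'
from workcell import *
import numpy as np,cv2
s=status.observe();print(s['clock'],np.round(s['position'],4),np.round(s['force'],1))
a=grab_frame("scene")[145:285,245:375];b=grab_frame("side")[130:270,250:420]
f=lambda i:cv2.resize(i,None,fx=2.6,fy=2.6,interpolation=cv2.INTER_CUBIC)
cv2.imwrite("pics/e.png",np.hstack([f(a),f(b)]))
E
```

```text
clock: 5.48
position: [0.6471, -0.0631, 0.2262]
tool_rot: [3.141, -0.0, 0.285]
force: [0.8, 3.5, -1.4]
grip_width: 0.0001
finger_force: 1.4
5.475 [ 0.6471 -0.0631  0.2262] [ 0.8  3.5 -1.4]
```

View pics/e.png

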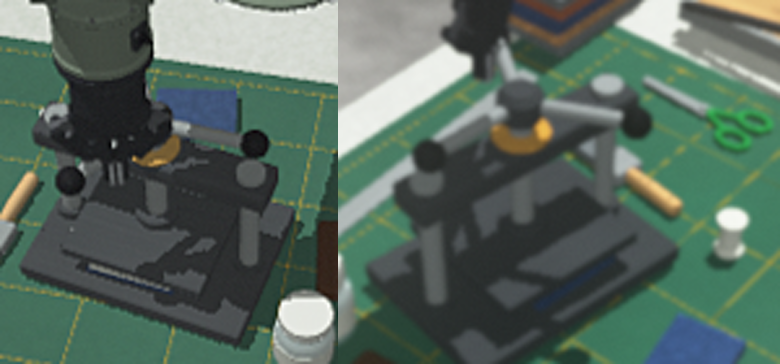

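The finger is pushing the arm, at side crop (510,60). The wheel has turned and the platen has sunk close to the book, with everything else where it was. I'll continue more slowly.

```bash
python3 -m creep '[[-0.06,0.08,0,0,0],[-0.12,0.15,0,0,0],[-0.19,0.21,0,0,0],[-0.26,0.27,0,0,0],[-0.34,0.33,0,0,0]]'
```

```text
clock: 6.2
position: [0.633, -0.0873, 0.2261]
tool_rot: [-3.142, -0.0, 0.285]
force: [1.4, 3.6, -1.6]
grip_width: 0.0002
finger_force: 1.3
```

```bash
python3 -m creep '[[-0.04,0.025,0,0,0],[-0.08,0.05,0,0,0],[-0.12,0.07,0,0,0],[-0.165,0.09,0,0,0]]'; python3 -m creep '[[-0.04,0.017,0,0,0],[-0.085,0.035,0,0,0]]'
```

```text
clock: 6.7
position: [0.6258, -0.0942, 0.2263]
tool_rot: [-3.141, -0.002, 0.285]
force: [11.2, 9.1, -7.0]
grip_width: 0.0002
finger_force: 7.1
clock: 6.95
position: [0.6237, -0.0954, 0.2265]
tool_rot: [-3.14, -0.007, 0.287]
force: [28.6, 18.3, -16.3]
grip_width: 0.0001
finger_force: 16.8
```

The resistance climbed to about 34 N, so the press is firmly nipped. Next I'll back off from the arm and lift straight out.

```bash
python3 -m creep '[[0,0,0,0,0],[0.12,-0.06,0,0,0],[0.25,-0.14,0,0,0],[0.33,-0.2,0,0,0],[0.33,-0.2,0,0,0]]' && python3 -m creep '[[0,0,-0.5,0,0],[0,0,-1.2,0,0],[0,0,-2,0,0],[0,0,-2.6,0,0],[0,0,-2.6,0,0]]' && python3 -m creep '[[-0.7,0.7,0,0,0],[-1.4,1.4,0,0,0],[-2.1,2.1,0,0,0],[-2.8,2.8,0,0,0],[-2.8,2.8,0,0,0]]'
python3 - <<'E'
from geo import *
s=status.observe();print(s['clock'],np.round(s['position'],4),np.round(s['force'],1))
A=grab_frame("scene");B=grab_frame("side")
f=lambda i:cv2.resize(i,None,fx=2.6,fy=2.6,interpolation=cv2.INTER_CUBIC)
cv2.imwrite("pics/f.png",np.hstack([f(A[145:285,245:375]),f(B[130:270,250:420])]))
cv2.imwrite("pics/g.png",A)
E
```

```text
clock: 7.58
position: [0.6365, -0.081, 0.226]
tool_rot: [-3.141, 0.0, 0.285]
force: [0.2, -0.1, 0.4]
grip_width: -0.0003
finger_force: 0.0
clock: 8.2
position: [0.637, -0.0817, 0.3849]
tool_rot: [3.14, -0.004, 0.284]
force: [0.7, 0.4, -0.3]
grip_width: -0.0
finger_force: 0.0
clock: 8.82
position: [0.5194, -0.2945, 0.3813]
tool_rot: [3.141, 0.002, 0.277]
force: [0.9, 1.1, 0.2]
grip_width: -0.0001
finger_force: 0.0
8.825 [ 0.5194 -0.2945  0.3813] [0.9 1.1 0.2]
```

View pics/f.png

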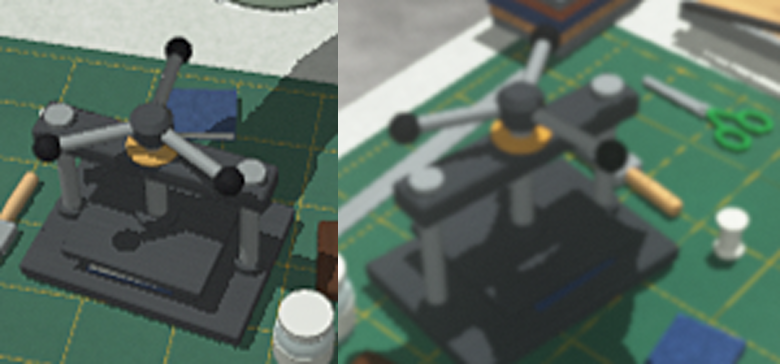

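The platen is down on the book, the arms have been released and the rest of the bench is unchanged. Handing in.

```bash
python3 -c "
from workcell import bot
print(bot.job_done())"
```

```text
the job is handed in; nothing more can be done
None
```

The press is nipped shut on the blue book: I pushed the wheel clockwise about 127° until it resisted at about 34 N, let go and withdrew the arm; the job is handed in, with no verdict returned.

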